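Change the foil roll in the bench dispenser

ROBOT

A 6-joint arm with a two-finger parallel gripper is mounted at the origin on the work surface. World frame = base frame: x ahead of the robot, y to its left, z up, the work surface at z = 0. Lengths are in m, angles in rad, forces in N, time in s.
With the tool pointing down it reaches from about 0.25 to 0.8 m from the base axis. Payload 3.9 kg.
Tool frame: the origin (TCP) lies midway between the tips of the shut fingers; the grasp point (between the pads) lies 19 mm behind it; z points along the fingers, y is the line along which they close (so a half turn about z gives the same grasp; the last joint's range is limited). The gripper opens to 85 mm and grips with 20 to 120 N. Pads are 22 mm wide; open, the fingers measure 114 mm over their backs; the gripper's body (76 mm by 85 mm) begins 54 mm behind the grasp point. The pads swing forward as they close: fully open they stand 13 mm farther back than shut.
Start: joints at [1.279, 0.26, -0.138, 1.173, 0, 1.571], TCP at [0.151, 0.503, 0.231] pointing down, gripper open.
Joint ranges: [-2.78, 2.78], [-0.83, 1.72], [-1.28, 1.37], [-1.9, 2.12], [-1.57, 1.48], [-3.14, 3.14]. Speed limits (rad/s): [2.57, 2.57, 3.14, 3.14, 3.14, 3.14].

INTERFACE

Orientations are given as a unit quaternion [x, y, z, w].
In Python, from cell import robot gives the robot as it stands. The module is installed in compiled form; this text tells all that it offers.
- The arm moves only by the tool drive_tool, never from a script. Its argument "deltas" is a list of rows, each a list of 3 entries, a list of its own where there are three numbers: the closure, from 0 (fully open) to 1 (shut), then the shift along the tool's x, y, z in units of 50 mm (1.0 is 50 mm), then the turn, a rotation vector about the tool's x, y, z in units of 45 degrees (1.0 is 45 degrees). In form: [[grip, [tx, ty, tz], [wx, wy, wz]], ...]. A call has 1 to 5 rows; each row shifts and turns the commanded pose from where the row before left it, along the tool's axes as they then stand; what a row does not reach is not made up. A row lasts 1/8 s, in which the tool goes at most 62.5 mm and 10.7 degrees, less where a joint would pass 70% of its speed; a pose out of reach is approached as far as the arm can. A call with a number of a shift or a turn outside -1 to 1 is refused whole. A call with a gripper value outside its range is refused whole. The fingers move at their own pace and stop on an object; the grip force is fixed at half the most. Time passes only in rows, so rows that do not move let the fingers close. It gives the time, the measured TCP pose, the force, the opening and the grip force at its end, in the units of the state.
- robot.sense(): the state, without advancing time (a new reading comes with each control period).
- robot.get_image(name): name is "scene" or "side" or "wrist"; returns the picture (384x512x3 uint8, red, green, blue); there is no depth.
- robot.camera_info(name): a dict with "K" (3x3 intrinsics, pixels), "R" (3x3) and "t" (3): a world point X has camera coordinates R X + t; the wrist camera has in their place "tool_from_camera" (4x4, takes a point from camera to tool coordinates, whose origin is the TCP and whose axes are the flange's). Camera axes: x right, y down, z forward; pixel columns grow to the right and rows downward; lengths in m; the calibration is good to about 2 mm. A picture is of the moment at which its call begins: read the wrist's pose just before it. camera_info takes no time and is no camera call.
- robot.finish_job(): hands the job in; it is judged then, once.
The state is a dict: "time": time; "joints": joint angles; "joint_velocities": joint speeds; "joint_efforts": joint torques, N m; "tcp_pos": TCP position; "ee_rot": TCP orientation; "force": force on the tool from outside, world axes, zero at the start; "moment": the same for the moment, N m; "grip_width": opening from 0.0 (shut) to 1.0 (fully open); "gripper_force": force on a finger pad.
Only numpy, scipy, OpenCV 4.12 (cv2) and the standard library are available. Lean on these libraries where they do the work, as an engineer would, in place of code of your own. Each camera call takes 0.05 s, during which the arm holds its last target. There are 200 camera calls.

TASK

The foil has run out: lift the empty spindle out of the blue dispenser and lay it flat in the grey returns tray, beside the one that is already there. Then fit the full roll of silver foil: lower its axle gently into the dispenser's two open slots, without dropping it in, with its red brake drum on the side that has the brake, until both ends of the axle sit right at the bottom. Leave everything else on the bench, and the old spindle in the tray, where it is.

Things in the scene. Friction and masses are not known exactly. Their poses are not given: they have to be found in the camera images.
- dispenser: Blue steel roll dispenser, fixed to the bench. Origin on the bench under the middle of the seated axle; z up, x to its back, y to its brake side; the axle lies along y. Base x -105 to 65, y -90 to 112, top z 12 mm. Two cheeks, 8 mm thick, centred on y = +-73 mm, up to 123 mm high, each with one slot open at the top. Nothing above z 63 mm between the cheeks.
- seat_brake (a point): Centre of the axle at the bottom of the slot in the brake-side cheek: y 73, z 75 mm in the dispenser's frame; axes as the dispenser. Slot 14 mm wide, leaning back 0.35 rad: going up it runs along (0.343, 0, 0.939). Its back wall is 5 mm behind this point, its front wall 9 mm in front (square to the slot). Straight to 22 mm (back) and 30 mm (front) up the slot.
- seat_plain (a point): The same point in the other cheek (y -73 mm), same axes and slot.
- mouth (a point): Middle of the slots' funnel mouths, on the slots' centre line 44 mm up the slot from the seats, midway between the cheeks; the funnels are about 37 mm wide here.
- cutter (a point): Middle of the top of the aluminium cutter bar across the dispenser's front: 16 mm wide, 154 mm long, 63 mm above the bench, 93 mm in front of the seated axle. A guide roller lies between, 72 mm in front of the axle, top at 42 mm.
- brake (a point): Top of the red thumbscrew of the brake, outside the +y cheek, 96 mm above the bench, 37 mm in front of the seated axle. Under it a dark post and red shoe, from 20 to 43 mm in front of the axle, y 81 to 101 mm; the shoe is backed off and clears the drum.
- foil_roll: The full roll, lying on the bench. 10 mm steel axle along y; origin on the axle, midway between two white eight-sided flanges (64 mm across flats, y +-55 to +-63 mm); lying on a flat its origin is 32 mm up. Silver foil 54 mm in diameter fills the 110 mm between them. Bare axle y 63 to 83, then a red brake drum (36 mm diameter) to y 97 and a nut to 100; the plain end reaches y -88 mm. 0.55 kg, give or take 15 %.
- foil_drum_end (a point): Point on the foil roll's axle at its y +73 mm, mid-way along the bare axle at the drum's end; it goes to seat_brake.
- foil_plain_end (a point): Point on the foil roll's axle at its y -73 mm, the plain end; it goes to seat_plain.
- empty_spindle: The used-up spindle, seated in the dispenser. 10 mm steel axle along y; origin on the axle, midway between two white eight-sided flanges (64 mm across flats, y +-55 to +-63 mm); lying on a flat its origin is 32 mm up. Only a bare brown cardboard core, 30 mm in diameter, is left between them. Drum and axle ends as on the foil roll (y -88 to 100 mm). 0.22 kg.
- tray: Grey open returns tray, does not move. 165 (x) by 225 (y) mm outside, 40 mm high, walls and floor 4 mm. Origin at the centre of its underside. A spindle fits along its y; lying on its floor a spindle's origin is 36 mm above the tray's.
- old_empty: Another empty spindle like that one, already lying in the tray along the tray's y, on its -x side; leave it there. 10 mm steel axle along y; origin on the axle, midway between two white eight-sided flanges (64 mm across flats, y +-55 to +-63 mm); lying on a flat its origin is 32 mm up. 
- black_roll: Bystander, lying on the bench: a spindle like the foil roll but wound with black paper, 52 mm in diameter; not wanted now. 10 mm steel axle along y; origin on the axle, midway between two white eight-sided flanges (64 mm across flats, y +-55 to +-63 mm); lying on a flat its origin is 32 mm up. 
- tape: Bystander: roll of black tape lying flat, 68 mm diameter, 19 mm high; origin at the centre of its underside.
- pen_pot: Bystander: dark metal pen pot, 76 mm diameter, 95 mm high, pens up to 140 mm; origin at the centre of its underside.
- scissors: Bystander: scissors lying flat, about 205 mm long along x, blue handles at -x, 12 mm high; origin at the pivot, on the bench.
- multimeter: Bystander: yellow multimeter lying flat, 160 (x) by 78 (y) by 46 mm high; origin at the centre of its underside.
- jar: Bystander: small amber screw jar with a steel cap, 48 mm diameter, 60 mm high; origin at the centre of its underside.
There are look-alikes about, which are no part of the job. What is shaped like the empty_spindle but orange is not meant.

How it is judged:
On the way:
1. the empty spindle has been taken out of the dispenser and lies flat and released in the tray (x of empty_spindle in the frame of tray between -0.078 and 0.078 m and y of empty_spindle in the frame of tray between -0.1 and 0.1 m and z of empty_spindle in the frame of tray below 0.046 m and angle between empty_spindle's own y axis and vertical between 1.45 and 1.69 rad and linear speed of empty_spindle below 0.03 m/s and angular speed of empty_spindle below 0.3 rad/s and contact force between empty_spindle and the fingers below 0.1 N), for 0.2 s.
At the end, for the whole second after the job is handed in: Both axle ends of the foil roll sit at the slot bottoms (4 mm in height, 7 mm fore and aft, 10 mm along), drum on the brake side; the empty spindle lies level on the tray's floor, not on the other one (axle under 46 mm, within 7 degrees); both released and at rest (x of empty_spindle in the frame of tray between -0.078 and 0.078 m and y of empty_spindle in the frame of tray between -0.1 and 0.1 m and z of empty_spindle in the frame of tray below 0.046 m and angle between empty_spindle's own y axis and vertical between 1.45 and 1.69 rad and z of foil_drum_end in the frame of seat_brake between -0.004 and 0.004 m and x of foil_drum_end in the frame of seat_brake between -0.007 and 0.005 m and y of foil_drum_end in the frame of seat_brake between -0.01 and 0.01 m and z of foil_plain_end in the frame of seat_plain between -0.004 and 0.004 m and x of foil_plain_end in the frame of seat_plain between -0.007 and 0.005 m and y of foil_plain_end in the frame of seat_plain between -0.01 and 0.01 m and linear speed of each of foil_roll, empty_spindle below 0.03 m/s and angular speed of each of foil_roll, empty_spindle below 0.3 rad/s and contact force between foil_roll and the fingers below 0.1 N); the robot touches nothing.
It fails at once if a bystander on the bench (black roll, tape, pen pot, scissors, multimeter, jar) is moved by more than 30 mm (distance of any of black_roll, tape, pen_pot, scissors, multimeter, jar from where it was at the start of the episode above 0.03 m).
It fails at once if the old empty spindle in the tray is moved by more than 30 mm (distance of old_empty from where it was at the start of the episode above 0.03 m).
It fails at once if the pen pot is tipped over (angle between pen_pot's own z axis and vertical above 0.3 rad).
It fails at once if the foil roll is dropped (falls faster than 0.45 m/s while the fingers do not hold it) (contact force between foil_roll and the fingers below 0.1 N and linear speed of foil_roll above 0.45 m/s).
It fails at once if the foil roll is banged into the dispenser (more than 120 N between them) (contact force between foil_roll and dispenser above 120 N).
It also fails if it takes over 59 s, if anything falls off the work surface, if the arm or the gripper's body presses on something with over 40 N, if the wrist force passes 120 N, or if a joint passes its speed limit or range.

## Working session

There is one attempt and no reset: what is moved stays moved. The work goes in short steps, Python scripts to look and compute and a tool call to move; the robot and the scene stay as the last step left them, time stands still between calls to the robot, and variables do not carry over. Pictures are saved under pics/ and viewed, at most 10 in all, crops included, and the job is handed in when it is done.

Besides the shell and the picture viewer there is one more tool, called after "Call:" as name([rows], argument=value, ...), one row to a line, values as JSON. drive_tool: Moves the arm, as the interface text tells. Its arguments: {"type":"object","properties":{"deltas":{"type":"array"}},"required":["deltas"]}

```bash
mkdir -p pics; python3 - <<'E'
from cell import robot
import cv2,numpy as np
for n in ["scene","side"]:
    im=robot.get_image(n); cv2.imwrite(f"pics/{n}0.png",im[:,:,::-1])
    c=robot.camera_info(n); print(n,np.round(c["K"],1).tolist(),np.round(c["R"],4).tolist(),np.round(c["t"],4).tolist())
print(robot.camera_info("wrist"))
s=robot.sense();print(s)
E
```

```text
scene [[424.9, 0.0, 254.8], [0.0, 424.9, 197.1], [0.0, 0.0, 1.0]] [[-0.8826, 0.4698, -0.0193], [0.3662, 0.661, -0.655], [-0.2949, -0.5851, -0.7554]] [0.4561, -0.1663, 1.6664]
side [[445.6, 0.0, 254.1], [0.0, 445.6, 190.7], [0.0, 0.0, 1.0]] [[0.9161, -0.4004, 0.0221], [-0.2507, -0.6149, -0.7477], [0.313, 0.6794, -0.6636]] [-0.4604, 0.22, 1.2304]
{'K': array([[329.15544003,   0.        , 255.2430584 ],
       [  0.        , 329.15544003, 189.68947351],
       [  0.        ,   0.        ,   1.        ]]), 'tool_from_camera': array([[ 8.01634678e-04, -9.45537058e-01, -3.25513487e-01,
         8.42591726e-02],
       [ 9.99999510e-01,  9.47008284e-04, -2.88151323e-04,
        -8.29378620e-04],
       [ 5.80721722e-04, -3.25513096e-01,  9.45537353e-01,
        -1.42690125e-01],
       [ 0.00000000e+00,  0.00000000e+00,  0.00000000e+00,
         1.00000000e+00]])}
{'time': 0.1, 'joints': array([ 1.27902861e+00,  2.60621576e-01, -1.39244549e-01,  1.17269864e+00,
        1.33195411e-05,  1.57080717e+00]), 'joint_velocities': array([-0.00218277, -0.00042532,  0.00113754,  0.00080652,  0.00016509,
       -0.00211209]), 'joint_efforts': array([-1.71281231e-04, -4.06508410e+01,  2.54526830e+01,  1.01501058e-02,
       -6.83007647e-05, -1.40136163e-05]), 'tcp_pos': array([0.15083336, 0.5022253 , 0.23054473]), 'ee_rot': array([ 1.45372269e-01,  9.89376633e-01, -8.73857016e-04, -1.35120183e-04]), 'force': array([-0.48853955, -0.2250352 , -0.51118064]), 'moment': array([-0.03570579, -0.00779531, -0.02748983]), 'gripper_force': 0.0, 'grip_width': 0.9969961665142941}
```

View pics/scene0.png

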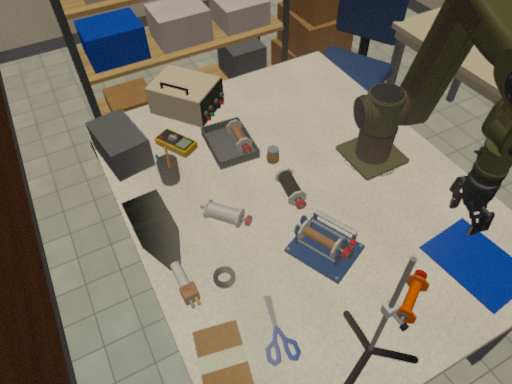

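View pics/side0.png

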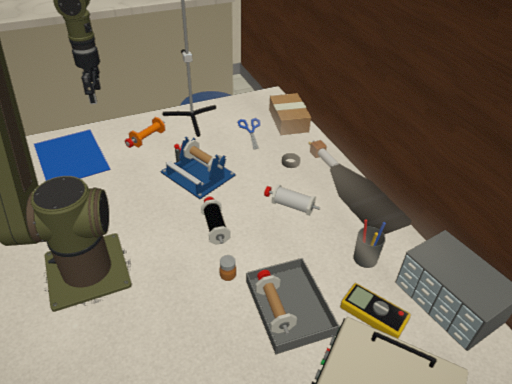

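Scene view: the dispenser with the brown empty spindle is at (325,243). The silver roll is at (225,213) with its red drum at (248,220), and the tray is at (230,142) with the old spindle on its right. The black roll is at (290,187), and the orange look-alike at (412,295) is not meant. Next is one enlarged montage to confirm.

```bash
python3 - <<'E'
import cv2,numpy as np
a=cv2.imread("pics/scene0.png");b=cv2.imread("pics/side0.png")
def c(im,x,y,w=100,h=75): return cv2.resize(im[y:y+h,x:x+w],(400,300),interpolation=cv2.INTER_CUBIC)
m=np.vstack([np.hstack([c(a,275,205),c(b,150,125)]),np.hstack([c(a,185,175),c(b,250,165)])])
cv2.imwrite("pics/m.png",m)
E
```

```text
(no output)
```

View pics/m.png

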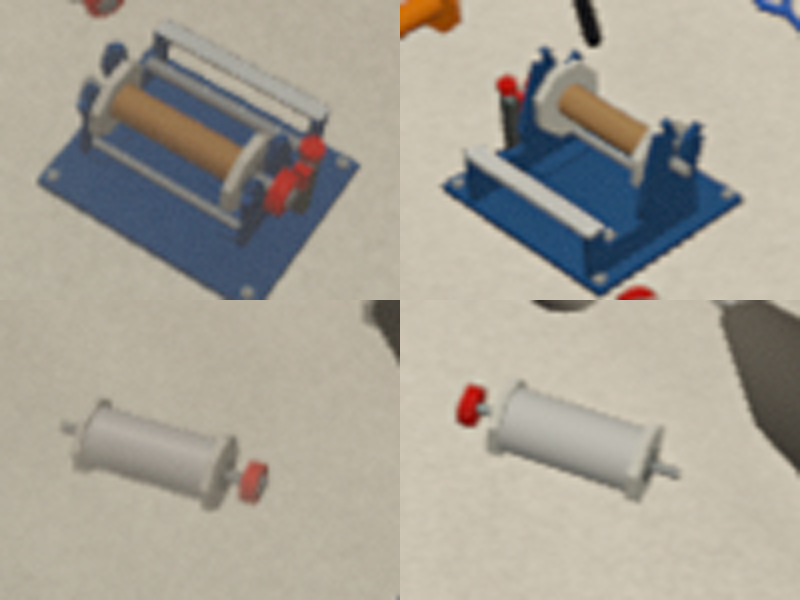

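```bash
cat > h.py <<'E'
from cell import robot
import numpy as np, cv2
from scipy.spatial.transform import Rotation as Ro
def cam(n,s=None):
    c=robot.camera_info(n); K=np.array(c["K"])
    if n!="wrist": R=np.array(c["R"]);return K,R,np.array(c["t"])
    T=np.array(c["tool_from_camera"]); W=np.eye(4)
    W[:3,:3]=Ro.from_quat(s["ee_rot"]).as_matrix(); W[:3,3]=s["tcp_pos"]
    M=np.linalg.inv(W@T); return K,M[:3,:3],M[:3,3]
def ray(c,uv):
    K,R,t=c; d=R.T@np.linalg.solve(K,[uv[0],uv[1],1.]); return -R.T@t,d/np.linalg.norm(d)
def plane(c,uv,z):
    o,d=ray(c,uv); return o+d*(z-o[2])/d[2]
def tri(*cu):
    A=np.zeros((3,3));b=np.zeros(3)
    for c,uv in cu:
        o,d=ray(c,uv);P=np.eye(3)-np.outer(d,d);A+=P;b+=P@o
    X=np.linalg.solve(A,b)
    return X
def proj(c,X):
    K,R,t=c; p=K@(R@np.asarray(X)+t); return p[:2]/p[2]
E
python3 - <<'E'
from h import *
np.set_printoptions(precision=4,suppress=True)
S=cam("scene");D=cam("side")
print("base scene",[plane(S,p,.012) for p in [(284.5,250.75),(364.5,246.25)]])
print("base side L,R,B",[plane(D,p,.012) for p in [(161.25,171.75),(235.5,174.25),(200,198.75)]])
a=cv2.imread("pics/scene0.png");b=cv2.imread("pics/side0.png")
def red(im):
    h=cv2.cvtColor(im,cv2.COLOR_BGR2HSV)
    m=((((h[...,0]<6)|(h[...,0]>174))&(h[...,1]>140)&(h[...,2]>80))*255).astype(np.uint8)
    n,l,st,ce=cv2.connectedComponentsWithStats(m)
    return [(ce[i].round(1).tolist(),int(st[i,4])) for i in range(1,n) if st[i,4]>8]
print(red(a),red(b))
# foil: drum centre & plain end tip
print("foil plain",tri((S,(185+68/4,175+128/4)),(D,(250+270/4,165+170/4))))
print("foil drum",tri((S,(185+254/4,175+182/4)),(D,(250+70/4,165+105/4))))
print("spindle drum-flange",tri((S,(275+240/4,205+172/4)),(D,(150+172/4,125+100/4))))
print("spindle plain-flange",tri((S,(275+112/4,205+98/4)),(D,(150+246/4,125+135/4))))
print("cutter ends",tri((S,(275+158/4,205+30/4)),(D,(150+608/4-100,125+232/4))),tri((S,(275+325/4,205+112/4)),(D,(150+70/4,125+152/4))))
E
```

```text
base scene [array([0.5308, 0.2302, 0.012 ]), array([0.2959, 0.3393, 0.012 ])]
base side L,R,B [array([0.2959, 0.3288, 0.012 ]), array([0.5283, 0.2199, 0.012 ]), array([0.3758, 0.1475, 0.012 ])]
[([220.6, 101.6], 13), ([207.9, 117.7], 15), ([245.9, 147.8], 30), ([299.9, 202.3], 31), ([247.6, 218.2], 13), ([352.7, 241.6], 27), ([346.3, 250.9], 65), ([420.9, 272.9], 52)] [([129.3, 141.9], 41), ([176.9, 146.6], 23), ([267.2, 190.9], 43), ([208.0, 198.4], 22), ([364.9, 227.5], 46), ([263.1, 273.7], 84), ([400.6, 312.8], 25)]
foil plain [ 0.6957 -0.0505  0.0322]
foil drum [0.5827 0.0787 0.0317]
spindle drum-flange [0.4139 0.3292 0.0724]
spindle plain-flange [0.4587 0.2346 0.087 ]
cutter ends [0.3881 0.1715 0.0572] [0.3163 0.3081 0.0598]
```

Montage: the brown-cored spindle sits in the blue dispenser, with its drum and brake at lower right. The silver roll lies free with its red drum. The yaws are about 23° (dispenser) and 41° (foil). Now I'll measure the tray and the stand.

```bash
python3 - <<'E'
from h import *
np.set_printoptions(precision=4,suppress=True)
S=cam("scene");D=cam("side")
print("stand",tri((S,(372,348)),(D,(194,113))),"poletop?",tri((S,(388,310)),(D,(187,57))))
print("old drum",tri((S,(245.9,147.8)),(D,(263.1,273.7))))
print("black drum",tri((S,(299.9,202.3)),(D,(208,198.4))))
a=cv2.imread("pics/scene0.png");b=cv2.imread("pics/side0.png")
m=np.hstack([cv2.resize(a[105:175,190:290],(400,280),interpolation=2),cv2.resize(b[250:355,230:380],(400,280),interpolation=2)])
cv2.imwrite("pics/t.png",m)
E
```

```text
stand [0.501  0.6184 0.0362] poletop? [0.5015 0.6217 0.2686]
old drum [ 0.4296 -0.2298  0.0452]
black drum [0.3926 0.1039 0.0442]
```

View pics/t.png

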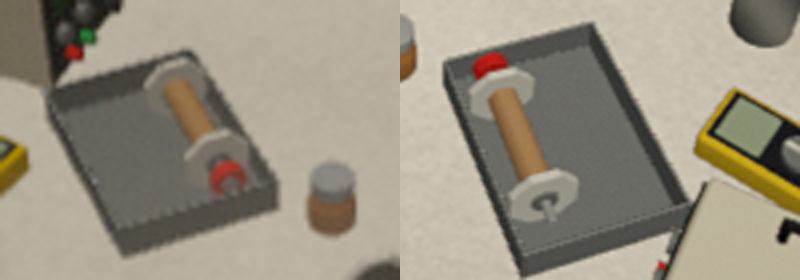

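Call:
drive_tool([
  [0, [0, 0, 0], [0, 0, 0.222]],
  [0, [0, 0, 0], [0, 0, 0.222]],
  [0, [0, 0, 0], [0, 0, 0.222]],
  [0, [0, 0, 0], [0, 0, 0.222]],
  [0, [0, 0, 0], [0, 0, 0.222]],
])

```text
time: 0.72
tcp_pos: [0.1509, 0.5024, 0.2308]
ee_rot: [0.552, 0.834, -0.001, 0.0]
force: [0.0, 0.4, -0.5]
grip_width: 0.996
gripper_force: 0.0
```

Tray crop: the old spindle lies on the robot side with its drum towards the jar, and the other half is free. In the scene crop (4x), the rim corners are at (48,95), (192,50), (277,185) and (122,232).

```bash
python3 - <<'E'
from h import *
np.set_printoptions(precision=4,suppress=True)
S=cam("scene");D=cam("side")
A=np.array([plane(S,p,.04)[:2] for p in [(202,128.75),(238,117.5),(259.25,151.25),(220.5,163)]])
B=np.array([plane(D,p,.04)[:2] for p in [(246.1,274.4),(302.4,259),(338,326.9),(275.7,349.4)]])
print(A,A.mean(0));print(B,B.mean(0))
E
```

```text
[[ 0.533  -0.4247]
 [ 0.3729 -0.4174]
 [ 0.3934 -0.1936]
 [ 0.551  -0.208 ]] [ 0.4626 -0.3109]
[[ 0.3866 -0.2099]
 [ 0.55   -0.2209]
 [ 0.5296 -0.4394]
 [ 0.3663 -0.4335]] [ 0.4581 -0.3259]
```

Call:
drive_tool([
  [0, [-0.91, 0.49, 0], [0, 0, 0]],
  [0, [-0.91, 0.49, 0], [0, 0, 0]],
  [0, [-0.91, 0.49, 0], [0, 0, 0]],
  [0, [-0.91, 0.49, 0], [0, 0, 0]],
  [0, [-0.91, 0.49, 0], [0, 0, 0]],
])

```text
time: 1.35
tcp_pos: [0.3546, 0.3411, 0.231]
ee_rot: [0.549, 0.836, -0.0, -0.0]
force: [-0.2, 0.5, -0.6]
grip_width: 1.002
gripper_force: 0.0
```

Call:
drive_tool([
  [0, [-0.91, 0.49, 0], [0, 0, 0]],
  [0, [-0.91, 0.49, 0], [0, 0, 0]],
  [0, [0, 0, 0], [0, 0, 0]],
  [0, [0, 0, 0], [0, 0, 0]],
])

```text
time: 1.85
tcp_pos: [0.4342, 0.2781, 0.2308]
ee_rot: [0.55, 0.835, -0.001, -0.001]
force: [0.3, -0.5, 0.1]
grip_width: 1.001
gripper_force: 0.0
```

```bash
python3 - <<'E'
from h import *
s=robot.sense();print(s["tcp_pos"],s["ee_rot"],s["time"])
im=robot.get_image("wrist");np.savez("w1.npz",im=im,p=s["tcp_pos"],q=s["ee_rot"])
cv2.imwrite("pics/w1.png",cv2.resize(im[:,:,::-1],(800,600),interpolation=2))
E
```

```text
[0.43416806 0.27806239 0.23084656] [ 5.49793376e-01  8.35300368e-01 -5.09268864e-04 -5.29538464e-04] 1.85
```

View pics/w1.png

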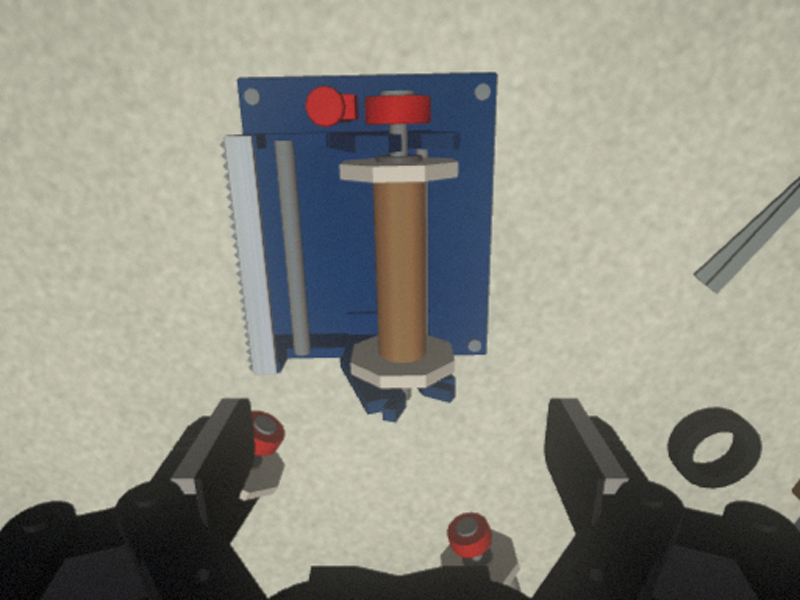

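Wrist view (800-px scale): the core centre runs from (400,182) to (402,360). The drum is at (399,107), and the base corners are at (238,78), (497,73) and (486,354). The black roll's drum is at (468,533) and the tape at right.

```bash
cat >> h.py <<'E'
def pc(pts,k=0.64): return [((u+.5)*k-.5,(v+.5)*k-.5) for u,v in pts]
def todelta(s,P,yaw):   # tool shift in units, in tool axes once turned so that tool y is at yaw; turn in units
    R=Ro.from_quat(s["ee_rot"]).as_matrix(); cur=np.arctan2(R[1,1],R[0,1])
    R2=np.array([[-np.sin(yaw),np.cos(yaw),0],[np.cos(yaw),np.sin(yaw),0],[0,0,-1]])
    return (R2.T@(np.array(P)-s["tcp_pos"])/.05).round(3), round(-np.degrees(yaw-cur)/45,3)
E
python3 - <<'E'
from h import *
np.set_printoptions(precision=4,suppress=True)
f=np.load("w1.npz");im=f["im"];s=dict(tcp_pos=f["p"],ee_rot=f["q"]);C=cam("wrist",s)
h=cv2.cvtColor(im,cv2.COLOR_RGB2HSV)
m=((h[...,0]>6)&(h[...,0]<22)&(h[...,1]>90)&(h[...,2]>60))
c=[]
for v in range(122,222,10):
    u=np.nonzero(m[v,220:300])[0]+220
    if len(u): c.append((u.mean(),v,len(u)))
P=np.array([plane(C,(a,b),.075)[:2] for a,b,_ in c]);print(np.round(c,1)[[0,-1]])
d=np.polyfit(P[:,1],P[:,0],1);dy=np.array([d[0],1])/np.hypot(d[0],1);print("core ydir",dy,"yaw",np.arctan2(-dy[0],dy[1]))
q=[plane(C,p,.012)[:2] for p in pc([(238,78),(497,73),(486,354)])];print("base",q)
e=q[0]-q[1];print("lens",np.linalg.norm(e),np.linalg.norm(q[1]-q[2]),"yaw a",np.arctan2(-e[1],-e[0]))
e=q[1]-q[2];yw=np.arctan2(-e[0],e[1]);print("yaw b",yw)
for y in [yw,np.arctan2(-dy[0],dy[1])]:
    X=np.array([np.cos(y),np.sin(y)]);Y=np.array([-X[1],X[0]])
    print("orig",q[0]+.105*X-.112*Y,q[1]-.065*X-.112*Y,q[2]-.065*X+.09*Y)
    print("core line offset x at orig", (P.mean(0)-(q[1]-.065*X-.112*Y))@X)
# flange positions: drum-side inner face y=55 at core end, plain side
print("core ends z.075/.09",plane(C,pc([(400,182)])[0],.09),plane(C,pc([(402,360)])[0],.09))
print("drum axle",plane(C,pc([(398,140)])[0],.08), "drum",plane(C,pc([(399,105)])[0],.08))
E
```

```text
[[255. 122.  33.]
 [257. 212.  29.]]
core ydir [-0.4137  0.9104] yaw 0.4265604088698621
base [array([0.294 , 0.3362]), array([0.4469, 0.4055]), array([0.5296, 0.2235])]
lens 0.16785522175254447 0.1998365186769967 yaw a 0.4250083460704861
yaw b 0.42677812221567785
orig [0.4359 0.2778] [0.4341 0.2766] [0.4332 0.2786]
core line offset x at orig 0.0004727633554336172
orig [0.4359 0.2777] [0.4341 0.2766] [0.4332 0.2786]
core line offset x at orig 0.000496359499369722
core ends z.075/.09 [0.4133 0.3251 0.09  ] [0.4567 0.2279 0.09  ]
drum axle [0.4038 0.3444 0.08  ] drum [0.3972 0.361  0.08  ]
```

Call:
drive_tool([
  [0, [0.0, 0.0, 0.9], [0, 0, -0.025]],
  [0, [0, 0, 0.9], [0, 0, 0]],
  [0, [0, 0, 0.9], [0, 0, 0]],
  [0, [0, 0, 0.82], [0, 0, 0]],
  [0, [0, 0, 0], [0, 0, 0]],
])

```text
time: 2.52
tcp_pos: [0.4307, 0.2774, 0.0527]
ee_rot: [0.54, 0.841, -0.003, -0.002]
force: [-0.2, -0.9, 0.0]
grip_width: 0.995
gripper_force: 0.0
```

Call:
drive_tool([
  [1, [0, 0, 0], [0, 0, 0]],
  [1, [0, 0, 0], [0, 0, 0]],
  [1, [0, 0, 0], [0, 0, 0]],
  [1, [0, 0, 0], [0, 0, 0]],
  [1, [0, 0, 0], [0, 0, 0]],
])

```text
time: 3.15
tcp_pos: [0.4346, 0.2785, 0.0568]
ee_rot: [0.541, 0.841, 0.001, -0.0]
force: [-2.8, -0.8, 6.9]
grip_width: 0.334
gripper_force: 58.5
```

Call:
drive_tool([
  [1, [0, 0.1, -0.28], [0, 0, 0]],
  [1, [0, 0.17, -0.47], [0, 0, 0]],
  [1, [0, 0.17, -0.47], [0, 0, 0]],
  [1, [0, 0.1, -0.6], [0, 0, 0]],
  [1, [0, 0, -0.8], [0, 0, 0]],
])

```text
time: 3.78
tcp_pos: [0.4589, 0.289, 0.1868]
ee_rot: [0.541, 0.841, -0.001, -0.0]
force: [0.9, 0.1, -2.9]
grip_width: 0.332
gripper_force: 59.4
```

Call:
drive_tool([
  [1, [0, 0, -0.8], [0, 0, 0]],
  [1, [0, 0, 0], [0, 0, 0.22]],
  [1, [0, 0, 0], [0, 0, 0.22]],
  [1, [0, 0, 0], [0, 0, 0.22]],
  [1, [0, 0, 0], [0, 0, 0]],
])

```text
time: 4.4
tcp_pos: [0.4591, 0.2892, 0.2265]
ee_rot: [0.738, 0.675, -0.0, 0.0]
force: [0.5, 0.4, -2.4]
grip_width: 0.33
gripper_force: 59.5
```

```bash
python3 - <<'E'
from h import *
s=robot.sense();print(s["tcp_pos"],s["grip_width"],s["gripper_force"],s["force"])
print(todelta(s,[.49,-.325,.26],-.088))
E
```

```text
[0.45905668 0.28919899 0.22646698] 0.3304250141787183 59.47997331619263 [ 0.49132717  0.40578099 -2.43011834]
(array([-12.182,   1.696,  -0.671]), np.float64(-0.002))
```

Call:
drive_tool([
  [1, [-0.6, 0.14, -0.13], [0, 0, 0]],
  [1, [-1, 0.14, -0.13], [0, 0, 0]],
  [1, [-1, 0.14, -0.13], [0, 0, 0]],
  [1, [-1, 0.14, -0.13], [0, 0, 0]],
  [1, [-1, 0.14, -0.13], [0, 0, 0]],
])

```text
time: 5.03
tcp_pos: [0.4728, 0.0556, 0.2592]
ee_rot: [0.738, 0.675, 0.0, 0.0]
force: [0.6, 0.2, -3.0]
grip_width: 0.332
gripper_force: 59.5
```

Call:
drive_tool([
  [1, [-1, 0.14, 0], [0, 0, 0]],
  [1, [-1, 0.14, 0], [0, 0, 0]],
  [1, [-1, 0.14, 0], [0, 0, 0]],
  [1, [-1, 0.14, 0], [0, 0, 0]],
  [1, [-1, 0.14, 0], [0, 0, 0]],
])

```text
time: 5.65
tcp_pos: [0.4848, -0.1966, 0.259]
ee_rot: [0.738, 0.675, 0.0, 0.0]
force: [1.2, 0.2, -2.5]
grip_width: 0.338
gripper_force: 59.5
```

Call:
drive_tool([
  [1, [-1, 0.14, 0], [0, 0, 0]],
  [1, [-1, 0.14, 0], [0, 0, 0]],
  [1, [-0.6, 0.05, 0], [0, 0, 0]],
  [1, [0, 0, 0], [0, 0, 0]],
  [1, [0, 0, 0], [0, 0, 0]],
])

```text
time: 6.28
tcp_pos: [0.4893, -0.3254, 0.2586]
ee_rot: [0.738, 0.675, 0.0, -0.001]
force: [0.1, 0.2, -1.5]
grip_width: 0.331
gripper_force: 59.5
```

```bash
python3 - <<'E'
from h import *
s=robot.sense();print(s["tcp_pos"],s["ee_rot"],s["time"])
im=robot.get_image("wrist");np.savez("w2.npz",im=im,p=s["tcp_pos"],q=s["ee_rot"])
cv2.imwrite("pics/w2.png",cv2.resize(im[:,:,::-1],(800,600),interpolation=2))
E
```

```text
[ 0.48927656 -0.32540635  0.25864229] [ 7.38251040e-01  6.74525842e-01  1.12141376e-04 -5.26486069e-04] 6.275
```

View pics/w2.png

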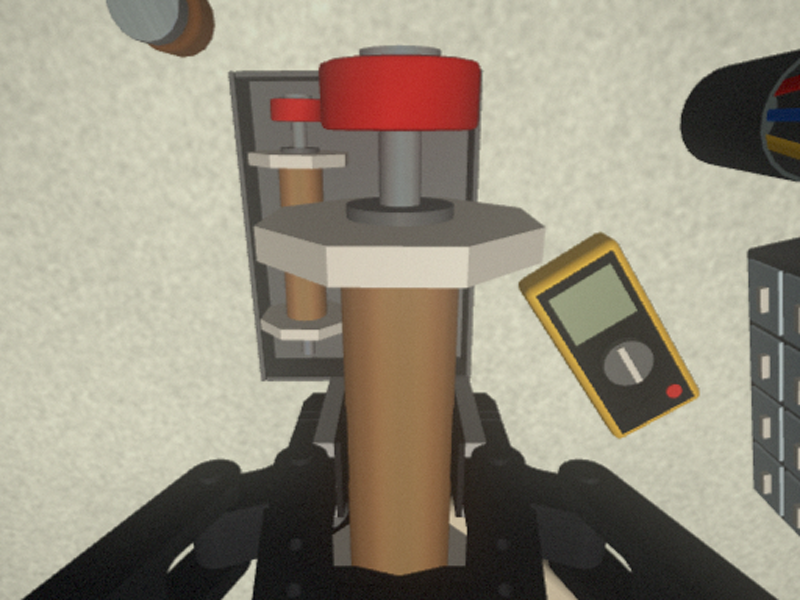

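Wrist view: the tray rim corners are at (229,72), (481,70) and (262,381). The old spindle's core runs from (301,183) to (305,318). The held spindle is level, with a flange flat facing up.

```bash
python3 - <<'E'
from h import *
np.set_printoptions(precision=4,suppress=True)
f=np.load("w2.npz");s=dict(tcp_pos=f["p"],ee_rot=f["q"]);C=cam("wrist",s)
tl,tr,bl=[plane(C,p,.04)[:2] for p in pc([(229,72),(481,70),(262,381)])]
print(tl,tr,bl,np.linalg.norm(tl-tr),np.linalg.norm(tl-bl))
e=tl-bl;yaw=np.arctan2(-e[0],e[1]);ex=tr-tl;print("yaw",yaw,np.arctan2(ex[1],ex[0]))
c=(tr+bl)/2;X=np.array([np.cos(yaw),np.sin(yaw)]);Y=np.array([-X[1],X[0]]);print("centre",c)
o=[plane(C,p,.036)[:2] for p in pc([(301,183),(305,318)])]
print("old x,y",[((q-c)@X,(q-c)@Y) for q in o])
T=c+.037*X-.005*Y;print(T,todelta(s,[*T,.060],yaw))
E
```

```text
[ 0.3893 -0.2037] [ 0.5515 -0.217 ] [ 0.3712 -0.4267] 0.1627640623499704 0.22376398176597742
yaw -0.08072396741310287 -0.08211293269356892
centre [ 0.4614 -0.3219]
old x,y [(np.float64(-0.04058976497264737), np.float64(0.04069681565860729)), (np.float64(-0.044685557905452866), np.float64(-0.06040661568075095))]
[ 0.4978 -0.3299] (array([-0.075,  0.178,  3.973]), np.float64(-0.012))
```

Call:
drive_tool([
  [1, [-0.075, 0.16, 0.8], [0, 0, -0.012]],
  [1, [0, 0, 1], [0, 0, 0]],
  [1, [0, 0, 1], [0, 0, 0]],
  [1, [0, 0, 1], [0, 0, 0]],
  [1, [0, 0, 0.5], [0, 0, 0]],
])

```text
time: 6.95
tcp_pos: [0.4956, -0.3277, 0.0412]
ee_rot: [0.735, 0.679, -0.0, -0.002]
force: [0.1, 0.3, -1.9]
grip_width: 0.334
gripper_force: 59.5
```

Call:
drive_tool([
  [1, [0, 0, 0.2], [0, 0, 0]],
  [1, [0, 0, 0.15], [0, 0, 0]],
  [1, [0, 0, 0.06], [0, 0, 0]],
  [1, [0, 0, 0], [0, 0, 0]],
])

```text
time: 7.45
tcp_pos: [0.4978, -0.3307, 0.0241]
ee_rot: [0.735, 0.678, 0.0, 0.001]
force: [-0.1, -1.1, -2.8]
grip_width: 0.332
gripper_force: 59.5
```

Call:
drive_tool([
  [1, [0, 0, 0.06], [0, 0, 0]],
  [1, [0, 0, 0.06], [0, 0, 0]],
  [1, [0, 0, 0], [0, 0, 0]],
])

```text
time: 7.82
tcp_pos: [0.4977, -0.3307, 0.0182]
ee_rot: [0.736, 0.677, 0.0, 0.001]
force: [-1.4, 0.0, 4.5]
grip_width: 0.333
gripper_force: 60.0
```

Contact with the floor, so I'll release part-way and then go up.

Call:
drive_tool([
  [0.5, [0, 0, 0], [0, 0, 0]],
  [0.5, [0, 0, 0], [0, 0, 0]],
  [0.5, [0, 0, 0], [0, 0, 0]],
  [0.5, [0, 0, 0], [0, 0, 0]],
])

```text
time: 8.32
tcp_pos: [0.4972, -0.3304, 0.0172]
ee_rot: [0.736, 0.677, -0.0, -0.0]
force: [0.4, 0.1, 1.0]
grip_width: 0.499
gripper_force: 0.0
```

Call:
drive_tool([
  [0.5, [0, 0, -0.3], [0, 0, 0]],
  [0.5, [0, 0, -0.6], [0, 0, 0]],
  [0.5, [0, 0, -0.8], [0, 0, 0]],
  [0, [0, 0, -1], [0, 0, 0]],
  [0, [0, 0, -1], [0, 0, 0]],
])

```text
time: 8.95
tcp_pos: [0.4971, -0.3303, 0.205]
ee_rot: [0.736, 0.678, 0.0, 0.0]
force: [0.3, 0.8, -0.3]
grip_width: 0.901
gripper_force: 0.0
```

```bash
python3 - <<'E'
from h import *
s=robot.sense();print(s["tcp_pos"],s["time"],s["grip_width"])
im=robot.get_image("wrist");cv2.imwrite("pics/w3.png",im[:,:,::-1])
s=robot.sense()
# foil roll view: TCP above foil
print(todelta(s,[.639,.0137,.235],.719))
E
```

```text
[ 0.49711492 -0.33029734  0.20496967] 8.95 0.9013212710737782
(array([ 3.379,  6.647, -0.449]), np.float64(-1.02))
```

View pics/w3.png

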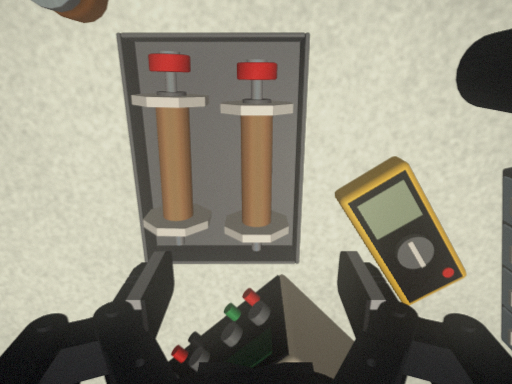

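Both spindles lie flat side by side in the tray (cores at (175,165) and (257,165)). On to the foil roll.

Call:
drive_tool([
  [0, [0, 0, -0.3], [0, 0, -0.204]],
  [0, [0, 0, -0.3], [0, 0, -0.204]],
  [0, [0, 0, 0], [0, 0, -0.204]],
  [0, [0, 0, 0], [0, 0, -0.204]],
  [0, [0, 0, 0], [0, 0, -0.204]],
])

```text
time: 9.62
tcp_pos: [0.4972, -0.3304, 0.2333]
ee_rot: [0.411, 0.912, -0.0, 0.001]
force: [-0.0, 0.9, 0.0]
grip_width: 0.997
gripper_force: 0.0
```

Call:
drive_tool([
  [0, [0.48, 0.95, 0], [0, 0, 0]],
  [0, [0.48, 0.95, 0], [0, 0, 0]],
  [0, [0.48, 0.95, 0], [0, 0, 0]],
  [0, [0.48, 0.95, 0], [0, 0, 0]],
  [0, [0.48, 0.95, 0], [0, 0, 0]],
])

```text
time: 10.25
tcp_pos: [0.5974, -0.0821, 0.2334]
ee_rot: [0.413, 0.911, 0.0, 0.001]
force: [0.6, -0.3, 0.5]
grip_width: 0.999
gripper_force: 0.0
```

Call:
drive_tool([
  [0, [0.48, 0.95, 0], [0, 0, 0]],
  [0, [0.48, 0.95, 0], [0, 0, 0]],
  [0, [0, 0, 0], [0, 0, 0]],
  [0, [0, 0, 0], [0, 0, 0]],
])

```text
time: 10.75
tcp_pos: [0.6365, 0.0149, 0.2327]
ee_rot: [0.413, 0.911, -0.0, 0.0]
force: [0.1, 0.3, 0.2]
grip_width: 0.997
gripper_force: 0.0
```

```bash
python3 - <<'E'
from h import *
s=robot.sense();print(s["tcp_pos"],s["ee_rot"],s["time"])
im=robot.get_image("wrist");np.savez("w4.npz",im=im,p=s["tcp_pos"],q=s["ee_rot"])
cv2.imwrite("pics/w4.png",cv2.resize(im[:,:,::-1],(800,600),interpolation=2))
E
```

```text
[0.63651039 0.01490376 0.23272695] [ 4.12925971e-01  9.10764546e-01 -2.58247626e-04  1.29314781e-04] 10.75
```

View pics/w4.png

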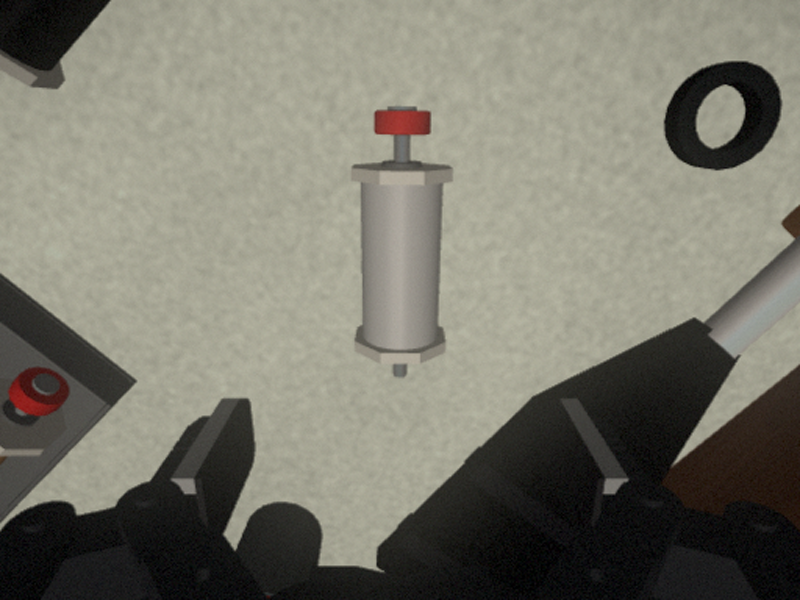

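Wrist view: the foil roll is almost aligned with the tool. The drum-side axle is at (402,150), the plain tip at (400,371), and the flange inner faces are at v=183 and v=347.

```bash
python3 - <<'E'
from h import *
np.set_printoptions(precision=4,suppress=True)
f=np.load("w4.npz");s=dict(tcp_pos=f["p"],ee_rot=f["q"]);C=cam("wrist",s)
P=lambda u,v,z: plane(C,pc([(u,v)])[0],z)[:2]
a=P(402,150,.035);b=P(400,371,.035)
e=a-b;yaw=np.arctan2(-e[0],e[1]);Y=e/np.linalg.norm(e);print(a,b,np.linalg.norm(e),"yaw",yaw)
i1=P(401.5,183,.064);i2=P(400.5,347,.059)
print(i1,i2,np.linalg.norm(i1-i2),(i1+i2)/2, "from tip:",b+.088*Y)
E1=P(402,185,.05);E2=P(400.5,340,.05);print("foil mid dir",np.arctan2(-(E1-E2)[0],(E1-E2)[1]))
c=(i1+i2)/2
print(todelta(s,[*c,.009],yaw))
E
```

```text
[0.5941 0.0645] [ 0.6966 -0.0542] 0.15684306995050304 yaw 0.7127129319690139
[0.6052 0.0512] [ 0.6768 -0.0311] 0.1091436247441838 [0.641 0.01 ] from tip: [0.6391 0.0124]
foil mid dir 0.7122761005875257
(array([-0.133,  0.005,  4.475]), np.float64(0.009))
```

Call:
drive_tool([
  [0, [-0.11, 0, 0.9], [0, 0, 0.009]],
  [0, [0, 0, 1], [0, 0, 0]],
  [0, [0, 0, 1], [0, 0, 0]],
  [0, [0, 0, 0.9], [0, 0, 0]],
  [0, [0, 0, 0.45], [0, 0, 0]],
])

```text
time: 11.42
tcp_pos: [0.6378, 0.0089, 0.0173]
ee_rot: [0.418, 0.909, -0.001, -0.002]
force: [-0.1, 0.1, -0.3]
grip_width: 0.999
gripper_force: 0.0
```

Call:
drive_tool([
  [0, [0, 0, 0.15], [0, 0, 0]],
  [0, [0, 0, 0.04], [0, 0, 0]],
  [1, [0, 0, 0], [0, 0, 0]],
  [1, [0, 0, 0], [0, 0, 0]],
  [1, [0, 0, 0], [0, 0, 0]],
])

```text
time: 12.05
tcp_pos: [0.6415, 0.0107, 0.012]
ee_rot: [0.416, 0.909, 0.0, 0.001]
force: [-1.2, 0.0, 6.3]
grip_width: 0.613
gripper_force: 63.0
```

Call:
drive_tool([
  [1, [0, 0, 0], [0, 0, 0]],
  [1, [0, 0, 0], [0, 0, 0]],
])

```text
time: 12.3
tcp_pos: [0.6415, 0.0108, 0.0121]
ee_rot: [0.416, 0.909, 0.0, 0.001]
force: [-0.6, -1.1, 6.6]
grip_width: 0.615
gripper_force: 63.0
```

Call:
drive_tool([
  [1, [0, 0, -0.2], [0, 0, 0]],
  [1, [0, 0, -0.5], [0, 0, 0]],
  [1, [0, 0, -0.9], [0, 0, 0]],
  [1, [0, 0, -1], [0, 0, 0]],
  [1, [0, 0, -1], [0, 0, 0]],
])

```text
time: 12.92
tcp_pos: [0.6392, 0.0111, 0.191]
ee_rot: [0.416, 0.909, -0.0, -0.001]
force: [1.1, 0.9, -5.1]
grip_width: 0.613
gripper_force: 64.2
```

Call:
drive_tool([
  [1, [0, 0, -0.4], [0, 0, 0.182]],
  [1, [0, 0, 0], [0, 0, 0.182]],
  [1, [0, 0, 0], [0, 0, 0]],
  [1, [0, 0, 0], [0, 0, 0]],
])

```text
time: 13.42
tcp_pos: [0.6395, 0.011, 0.2093]
ee_rot: [0.541, 0.841, -0.001, -0.001]
force: [1.2, -0.2, -5.7]
grip_width: 0.618
gripper_force: 64.4
```

```bash
cat > held.py <<'E'
from h import *
np.set_printoptions(precision=4,suppress=True)
s=robot.sense();im=robot.get_image("wrist");cv2.imwrite("pics/w5.png",im[:,:,::-1])
I=dict(tcp_pos=np.zeros(3),ee_rot=[0,0,0,1]);C=cam("wrist",I)  # tool frame
h=cv2.cvtColor(im,cv2.COLOR_RGB2HSV)
m=((((h[...,0]<6)|(h[...,0]>174))&(h[...,1]>140)&(h[...,2]>60))*255).astype(np.uint8)
n,l,st,ce=cv2.connectedComponentsWithStats(m);k=1+np.argmax(st[1:,4]);x,y,w,hh,_=st[k]
print("drum bbox",st[k])
col=np.nonzero(l[:,x+w//2]==k)[0];print("rows mid col",col[0],col[-1])
for xx,zz in [(.083,-.039),(.083,-.037),(.097,-.037)]: print("pred",xx,zz,proj(C,[xx,0,zz]))
print("pred sides",proj(C,[.083,-.018,-.022]),proj(C,[.083,.018,-.022]), "u mid",x+(w-1)/2)
print(s["tcp_pos"],s["force"],s["moment"],s["time"],s["grip_width"])
print(todelta(s,[.4344+.0377*.910,.2777+.0377*.4137,.158],.4265))
E
python3 held.py
```

```text
drum bbox [ 204   35  104   50 4828]
rows mid col 36 84
pred 0.083 -0.039 [257.989   78.0935]
pred 0.083 -0.037 [257.9392  78.0582]
pred 0.097 -0.037 [258.1065  27.1218]
pred sides [205.7705  77.7868] [309.4661  77.8746] u mid 255.5
[0.6395 0.011  0.2093] [ 1.1662 -0.1907 -5.6646] [-0.0108  0.0145 -0.0439] 13.425 0.6178615078544971
(array([ 6.554, -0.775,  1.026]), np.float64(0.002))
```

View pics/w5.png

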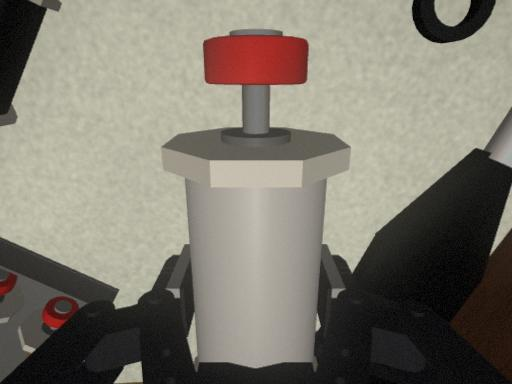

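Held view: the roll is level, with its drum ahead at (255,60). It sits about 2 mm towards -x of the tool, so I compensate for that. Traversing above the slots next.

Call:
drive_tool([
  [1, [0.6, -0.1, 0], [0, 0, 0]],
  [1, [1, -0.12, 0], [0, 0, 0]],
  [1, [1, -0.12, 0], [0, 0, 0]],
  [1, [1, -0.12, 0], [0, 0, 0]],
  [1, [1, -0.12, 0], [0, 0, 0]],
])

```text
time: 14.1
tcp_pos: [0.5177, 0.2095, 0.2099]
ee_rot: [0.541, 0.841, -0.0, -0.0]
force: [0.6, 0.4, -5.4]
grip_width: 0.618
gripper_force: 64.3
```

Call:
drive_tool([
  [1, [1, -0.12, 0], [0, 0, 0]],
  [1, [0.7, -0.1, 0], [0, 0, 0]],
  [1, [0.29, 0, 0], [0, 0, 0]],
  [1, [0, 0, 0], [0, 0, 0]],
  [1, [0, 0, 0], [0, 0, 0]],
])

```text
time: 14.72
tcp_pos: [0.4684, 0.2934, 0.2102]
ee_rot: [0.542, 0.84, -0.0, 0.0]
force: [-0.2, -0.3, -5.9]
grip_width: 0.615
gripper_force: 64.4
```

```bash
cat > rel.py <<'E'
from h import *
np.set_printoptions(precision=4,suppress=True)
# axle position relative to the seat: along slot, square to it (+ back), along y
s=robot.sense();X=np.array([np.cos(.4265),np.sin(.4265)]);Y=np.array([-X[1],X[0]])
d=s["tcp_pos"][:2]-[.4344,.2777];x=d@X;y=d@Y-.002;z=s["tcp_pos"][2]+.020-.075
R=Ro.from_quat(s["ee_rot"]).as_matrix()
print("x,y,z mm",1e3*np.array([x,y,z]),"along",1e3*(.343*x+.939*z),"perp",1e3*(.939*x-.343*z),"yaw err",np.arctan2(R[1,1],R[0,1])-.4265,"tilt",R[2,:2],s["force"],s["time"])
E
python3 rel.py
```

```text
x,y,z mm [ 37.4644  -1.7716 155.1652] along 158.5504285298119 perp -18.042649971730647 yaw err -0.00138010758803786 tilt [-0.0009 -0.0002] [-0.2314 -0.3    -5.9457] 14.725
```

Call:
drive_tool([
  [1, [0.035, -0.03, 0.3], [0, 0, 0]],
  [1, [0, 0, 0.4], [0, 0, 0]],
  [1, [0, 0, 0.34], [0, 0, 0]],
  [1, [0, 0, 0], [0, 0, 0]],
  [1, [0, 0, 0], [0, 0, 0]],
])

```text
time: 15.35
tcp_pos: [0.466, 0.295, 0.1584]
ee_rot: [0.542, 0.84, 0.0, 0.0]
force: [-0.0, -0.5, -3.8]
grip_width: 0.615
gripper_force: 64.3
```

```bash
python3 rel.py; python3 held.py
```

```text
x,y,z mm [ 35.948    0.6963 103.3558] along 109.38129337743473 perp -1.6958951614107973 yaw err -0.0011879010746257967 tilt [-0.      0.0001] [-0.0156 -0.5388 -3.7686] 15.35
drum bbox [ 204   35  104   50 4845]
rows mid col 36 84
pred 0.083 -0.039 [257.9843  78.0876]
pred 0.083 -0.037 [257.9345  78.0524]
pred 0.097 -0.037 [258.1018  27.1165]
pred sides [205.7671  77.7817] [309.4613  77.8697] u mid 255.5
[0.466  0.295  0.1584] [-0.0156 -0.5388 -3.7686] [-0.0305 -0.0178 -0.0328] 15.35 0.6153410292161224
(array([-0.054,  0.035,  0.007]), np.float64(-0.002))
```

Call:
drive_tool([
  [1, [0, -0.103, 0.282], [0, 0, 0]],
  [1, [0, -0.103, 0.282], [0, 0, 0]],
  [1, [0, -0.103, 0.282], [0, 0, 0]],
  [1, [0, -0.103, 0.282], [0, 0, 0]],
  [1, [0, -0.05, 0.14], [0, 0, 0]],
])

```text
time: 16.02
tcp_pos: [0.4447, 0.2858, 0.095]
ee_rot: [0.542, 0.841, 0.0, 0.0]
force: [-0.1, -0.4, -4.9]
grip_width: 0.613
gripper_force: 64.6
```

```bash
python3 rel.py
```

```text
x,y,z mm [12.6994  1.116  39.994 ] along 41.91026386866871 perp -1.793156767771694 yaw err -0.0005396553275036076 tilt [0.     0.0004] [-0.1164 -0.3913 -4.8685] 16.025
```

No contact. Continuing slowly into the straight part of the slots.

Call:
drive_tool([
  [1, [0, -0.05, 0.14], [0, 0, 0]],
  [1, [0, -0.05, 0.14], [0, 0, 0]],
  [1, [0, -0.05, 0.14], [0, 0, 0]],
  [1, [0, -0.03, 0.08], [0, 0, 0]],
  [1, [0, 0, 0], [0, 0, 0]],
])

```text
time: 16.65
tcp_pos: [0.4361, 0.2819, 0.0696]
ee_rot: [0.542, 0.841, -0.0, -0.0]
force: [-0.8, 0.4, -6.0]
grip_width: 0.616
gripper_force: 64.6
```

```bash
python3 rel.py
```

```text
x,y,z mm [ 3.3033  1.116  14.5765] along 14.82041498300941 perp -1.8979349638414302 yaw err -0.00041463692315202305 tilt [-0.0001 -0.0008] [-0.7818  0.4084 -6.0364] 16.65
```

Call:
drive_tool([
  [1, [0, -0.03, 0.08], [0, 0, 0]],
  [1, [0, -0.03, 0.08], [0, 0, 0]],
  [1, [0, -0.02, 0.06], [0, 0, 0]],
  [1, [0, 0, 0], [0, 0, 0]],
])

```text
time: 17.15
tcp_pos: [0.4324, 0.2802, 0.0585]
ee_rot: [0.542, 0.841, -0.0, -0.0]
force: [-0.3, -0.4, -5.6]
grip_width: 0.614
gripper_force: 64.6
```

Call:
drive_tool([
  [1, [0, -0.012, 0.03], [0, 0, 0]],
  [1, [0, 0, 0], [0, 0, 0]],
  [1, [0, 0, 0], [0, 0, 0]],
])

```text
time: 17.52
tcp_pos: [0.4324, 0.2803, 0.0575]
ee_rot: [0.542, 0.841, 0.0, 0.0]
force: [0.6, -1.3, -6.0]
grip_width: 0.614
gripper_force: 64.6
```

```bash
python3 rel.py
```

```text
x,y,z mm [-0.7848  1.1716  2.4777] along 2.057397245046954 perp -1.5868252188630565 yaw err -0.0004189222881156862 tilt [-0.      0.0002] [ 0.604 -1.313 -6.013] 17.525
```

Still hanging, so I lower it in ~1.5 mm steps until the bottom takes the load.

Call:
drive_tool([
  [1, [0, -0.01, 0.03], [0, 0, 0]],
  [1, [0, 0, 0], [0, 0, 0]],
  [1, [0, 0, 0], [0, 0, 0]],
])

```text
time: 17.9
tcp_pos: [0.4318, 0.28, 0.0559]
ee_rot: [0.542, 0.841, -0.0, -0.0]
force: [-0.6, 0.1, -4.7]
grip_width: 0.614
gripper_force: 64.6
```

Call:
drive_tool([
  [1, [0, 0, 0.03], [0, 0, 0]],
  [1, [0, 0, 0], [0, 0, 0]],
  [1, [0, 0, 0], [0, 0, 0]],
])

```text
time: 18.27
tcp_pos: [0.4326, 0.2804, 0.0552]
ee_rot: [0.542, 0.841, 0.001, 0.0]
force: [-1.3, -0.6, 4.0]
grip_width: 0.615
gripper_force: 65.4
```

Call:
drive_tool([
  [0.25, [0, 0, 0], [0, 0, 0]],
  [0.25, [0, 0, 0], [0, 0, 0]],
  [0, [0, 0, 0], [0, 0, 0]],
  [0, [0, 0, 0], [0, 0, 0]],
  [0, [0, 0, 0], [0, 0, 0]],
])

```text
time: 18.9
tcp_pos: [0.4318, 0.28, 0.0543]
ee_rot: [0.542, 0.841, -0.0, -0.0]
force: [0.1, -0.4, -0.1]
grip_width: 1.0
gripper_force: 0.0
```

Call:
drive_tool([
  [0, [0, 0, -0.3], [0, 0, 0]],
  [0, [0, 0, -0.8], [0, 0, 0]],
  [0, [0, 0, -1], [0, 0, 0]],
  [0, [0, 0, -1], [0, 0, 0]],
  [0, [0, 0, -0.4], [0, 0, 0]],
])

```text
time: 19.52
tcp_pos: [0.4333, 0.281, 0.2341]
ee_rot: [0.542, 0.841, 0.003, 0.001]
force: [0.8, 0.2, 1.1]
grip_width: 0.997
gripper_force: 0.0
```

```bash
python3 - <<'E'
from h import *
s=robot.sense();print(s["tcp_pos"],s["time"],s["force"])
im=robot.get_image("wrist");np.savez("w6.npz",im=im,p=s["tcp_pos"],q=s["ee_rot"])
a=robot.get_image("side")
m=np.hstack([cv2.resize(im[:300,100:400],(440,440),interpolation=2),cv2.resize(a[125:225,150:232],(360,440),interpolation=2)])
cv2.imwrite("pics/end.png",m[:,:,::-1])
C=cam("wrist",s)
X=np.array([np.cos(.4265),np.sin(.4265)]);Y=np.array([-X[1],X[0]])
W=lambda x,y,z:[*(np.array([.4344,.2777])+x*X+y*Y),z]
for p in [(0,68,.080),(0,-82,.080),(0,55,.107),(0,-55,.102),(0,83,.093)]: 
    u,v=proj(C,W(p[0],p[1]/1e3,p[2])); print(p,(u-100)*440/300,v*440/300)
E
```

```text
[0.4332973  0.28095664 0.23410391] 19.525 [0.77541616 0.21028459 1.05514033]
(0, 68, 0.08) 226.77687678585968 145.79008256015624
(0, -82, 0.08) 226.82894047413382 369.07378267410155
(0, 55, 0.107) 227.0089144392448 173.46410819078778
(0, -55, 0.102) 226.98372591595714 348.85439218199065
(0, 83, 0.093) 226.87770117934758 119.53040039606098
```

View pics/end.png

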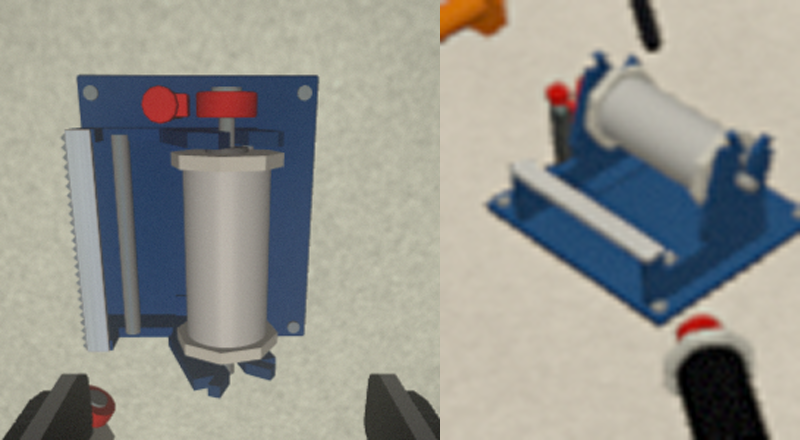

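The foil roll is seated in both slots, with its axle at u≈227 against 226.8 predicted and the drum by the brake. The gripper is clear.

```bash
python3 -c "
from cell import robot
print(robot.finish_job())"
```

```text
the job is handed in; nothing more can be done
None
```

The job is handed in but no verdict came back: the empty spindle lies flat in the tray beside the old one, and the foil roll sits in both slots with its drum on the brake side, as the last pictures show.

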